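# Hold the filter funnel down on the vacuum manifold for clamping

### The arm

A 6-joint arm with a two-finger parallel gripper is mounted at the origin on the work surface. World frame = base frame: x ahead of the robot, y to its left, z up, the work surface at z = 0. Lengths are in m, angles in degrees, forces in N, time in s.
With the tool pointing down it reaches from about 0.4 to 0.825 m from the base axis. Payload 7 kg.
Tool frame: the origin (TCP) lies midway between the tips of the shut fingers; the grasp point (between the pads) lies 19 mm behind it; z points along the fingers, y is the direction in which the jaws open and shut (so a half turn about z gives the same grasp; the last joint's range is limited). The gripper opens to 88 mm and grips with 3 to 60 N. Pads are 19 mm wide; open, the fingers measure 130 mm over their backs; the gripper's body (78 mm by 193 mm) begins 47 mm behind the grasp point.
Start: joints at [92.653, 20.546, 0.682, 0, -70.136, -16.507], TCP at [0.162, 0.655, 0.227] pointing down, gripper open.
Joint ranges: [-176.03, 176.03], [-82.01, 121.73], [-58.28, 71.71], [-173.87, 95.51], [-174.79, -0.11], [-173.66, 173.66]. Speed limits (degrees/s): [136.94, 136.94, 172.46, 180, 180, 180].

### API

Orientations are given as [roll, pitch, yaw] about the fixed x, y, z axes, in that order (R = Rz(yaw) Ry(pitch) Rx(roll)).
In Python, from plant import ctrl, snapshot gives the robot as it stands.
- The arm moves only by the shell command python3 -m pendant 'ROWS'. ROWS is JSON, a list of rows, each a list of 7 numbers: the shift along the tool's x, y, z in m, then the turn, a rotation vector about the tool's x, y, z in rad, then the opening, from -1 (shut) to 1 (fully open), so that 0 is half open. In form: [[x, y, z, ax, ay, az, jaw], ...]. A call has 1 to 12 rows; each row is the pose to reach, as a shift and turn from the pose commanded when the call began, along the tool's axes at that moment; what a row does not reach only later rows make up. A row lasts 1/8 s, in which the tool goes at most 62.5 mm and 10.7 degrees, less where a joint would pass 70% of its speed; a pose out of reach is approached as far as the arm can. A call with a gripper value outside its range is refused whole. The fingers move at their own pace and stop on an object; the grip force is fixed at half the most. Time passes only in rows, so rows that repeat a pose let the fingers close. It gives the time, the measured TCP pose, the force and the opening at its end, in the units of the state.
- ctrl.get_obs(): the state, without advancing time (a new reading comes with each control period).
- snapshot(name): name is "scene" or "top"; returns a dict with "image" (480x640x3 uint8, blue, green, red), "mtx" (3x3 intrinsics, pixels), "eye" and "attitude" of the camera in the world. Camera axes: x right, y up, looking along -z (the intrinsics and any distortion apply to the point x, -y, -z); pixel columns grow to the right and rows downward; lengths in m; the calibration is good to about 2 mm. A picture is of the moment at which its call begins. There is no depth.
- ctrl.close_job(): hands the job in, once; it reports no verdict.
The state is a dict: "clock": time; "joint_pos": joint angles; "qvel": joint speeds; "tau": joint torques, N m; "tool_pos": TCP position; "orientation": TCP orientation; "force": force on the tool from outside, world axes, zero at the start; "moment": the same for the moment, N m; "opening": finger opening in m.
Only numpy, scipy, OpenCV 4.12 (cv2) and the standard library are available. Lean on these libraries where they do the work, as an engineer would, in place of code of your own. Each camera call takes 0.05 s, during which the arm holds its last target.

### The job

I have just laid a fresh filter on the empty place of the vacuum manifold: first turn the manifold's lever valve fully shut, square across the pipe, then take the loose steel funnel and set it upright and centred on that place's white sealing ring. Press it down gently, with a steady force of about 10 newtons on the ring and never hard, and finish like that, still holding it, so that I can put the clamp on. Leave everything else on the bench where it is.

Things in the scene. Friction and masses are not known exactly. Their poses are not given: they have to be found in the camera images.
- funnel: the loose filter funnel to be fitted: a stainless-steel cup open at both ends, straight wall 52 mm outside diameter and 2 mm thick, 85 mm tall in all, with a 55 mm rim bead over the top 4 mm and at its foot a flat flange 64 mm in diameter and 6 mm thick. It starts standing upright on the bench, flange down. Origin at the centre of the flange's underside, z up along its axis. Mass 0.2 to 0.3 kg.
- manifold: the fixed three-place vacuum manifold: a steel pipe, 36 mm diameter with its axis 60 mm above the bench, on a 360 by 85 mm base plate; origin on the bench under the middle of the pipe, its y axis runs along the pipe, z up. The three funnel places stand on the pipe at y = -110, 0 and +110 mm in its frame; the brass lever valve is at y = +200 mm; a grey pump box (150 by 150 mm, 120 mm high) stands at y = +320 to +470 mm.
- station: the empty funnel place, one of the three on the manifold (which one varies): a steel stem and conical head 66 mm in diameter with a soft white silicone sealing ring, 64 mm outside and 50 mm inside diameter, lying on top of it around a white filter disc. Origin on the bench directly under the head's centre, z up; the top of the uncompressed ring, on which the funnel's flange is to lie, is 158 mm above this origin.
- gasket (a joint): compression of the empty place's sealing ring in m: 0 when free, up to 0.009 fully squashed; it yields straight down like a spring of 2 N per mm (so 10 N on the ring, the funnel's weight included, compresses it by 5 mm).
- fitted_a: one of the other two places, its funnel already fitted and clamped (same head and funnel, funnel rim 238 mm above the bench, spring clamp with grips reaching 98 mm to the manifold's +x side at 154 mm height). Fixed. Origin on the bench under its centre.
- fitted_b: the other fitted place, like fitted_a.
- valve (a joint): angle in rad of the vacuum valve's quarter-turn lever about its vertical axis: 0 = open, lever along the pipe pointing to the manifold's +y; 1.571 = shut, lever across the pipe pointing to the manifold's -x; it grows counter-clockwise seen from above. It has stops at both ends, needs about 0.15 N m to turn and stays where it is left.
- valve_pivot (a point): the valve lever's turning axis, at the lever's mid-height 112 mm above the bench (fixed on the manifold, 200 mm along its +y); same axes as the manifold.
- lever_grip (a point): point on the lever, 70 mm out from its axis, in the middle of its black sleeve. The sleeve is 50 mm long (from 41 to 91 mm from the axis), 16 mm wide and 14 mm high (105 to 119 mm above the bench). Its y axis points outward along the lever.
- bottle_a: wide-mouth 1 L milky plastic sample bottle with white screw cap, 90 mm diameter, 186 mm tall; origin under its centre. Bystander.
- bottle_b: second sample bottle like bottle_a. Bystander.
- beaker: glass beaker, 70 mm diameter, 92 mm tall; origin under its centre. Bystander.
- clamp: spare aluminium spring clamp lying flat on the bench, about 138 by 86 by 14 mm (round jaws and two finger grips); origin at the centre of its round jaws, on the bench. The colleague will use it; bystander.
- dish: closed clear petri dish, 57 mm diameter, 15 mm tall; origin under its centre. Bystander.
- forceps: steel membrane forceps lying on the bench, 125 mm long, 10 mm high; origin under the middle, x axis towards the tips. Bystander.
- wash_bottle: milky plastic wash bottle with blue cap and bent spout, 72 mm diameter, 203 mm tall; origin under its centre. Bystander.

How it is judged (in metres and radians):
On the way, in this order (a step that is already met when the one before it is completed fails the run):
1. the valve lever is turned fully shut (value of joint valve above 1.45 rad), for 0.2 s.
2. the funnel stands centred and upright on the empty place's ring, pressed down with 6 to 16 N (horizontal distance between funnel and station below 0.005 m and angle between funnel's own z axis and vertical below 0.05 rad and height (world z) of funnel above 0.145 m and contact force between funnel and station between 6 and 16 N), for 0.5 s.
At the end, for the whole second after the job is handed in: Still held through the last second: funnel within 5 mm of the empty place's centre, upright within 0.05 rad, at rest (under 10 mm/s), pressing the sealing ring with 6 to 16 N, fingers pressing on it (over 1 N); valve lever beyond 1.45 rad (shut is 1.571) (all of step 2 and value of joint valve above 1.45 rad and contact force between the fingers and funnel above 1 N and linear speed of funnel below 0.01 m/s); the arm keeps its last pose, push and grip.
It fails at once if the funnel is forced onto the place with more than 25 N (contact force between funnel and station above 25 N).
It fails at once if a bystander is moved by more than 20 mm or tipped (distance of any of bottle_a, bottle_b, beaker, clamp, dish, forceps, wash_bottle from where it was at the start of the episode above 0.02 m or angle between any of bottle_a, bottle_b, beaker, clamp, dish, forceps, wash_bottle's own z axis and vertical above 0.3 rad).
It also fails if it takes over 64 s, if anything falls off the work surface, if the arm or the gripper's body presses on something with over 40 N, if the wrist force passes 120 N, or if a joint passes its speed limit or range.

## Working session

There is one attempt and no reset: what is moved stays moved. The work goes in short steps, Python scripts to look and compute and a shell command to move; the robot and the scene stay as the last step left them, time stands still between calls to the robot, and variables do not carry over. Pictures are saved under pics/ and viewed, and the job is handed in when it is done.

```bash
ls; mkdir -p pics; python3 - <<'E'
from plant import ctrl, snapshot
import cv2
print(ctrl.get_obs())
for n in("scene","top"):
    s=snapshot(n); cv2.imwrite(f"pics/{n}0.png",s["image"]); print({k:v for k,v in s.items() if k!="image"})
E
```

```text
pics
{'clock': 0.0, 'joint_pos': array([ 9.26537370e+01,  2.05929220e+01,  6.33202227e-01, -2.08167445e-02,
       -7.01340279e+01, -1.65074276e+01]), 'qvel': array([-0.0202801 ,  0.01787619,  0.00043929, -0.10406779,  0.01964701,
        0.0825242 ]), 'tau': array([ 8.90422180e-04, -5.82717454e+01,  2.93053311e+01,  6.99704066e+00,
        7.08638050e-03, -1.61672356e-04]), 'tool_pos': array([0.16152271, 0.6548897 , 0.22559936]), 'orientation': array([ 1.79904556e+02, -7.87789306e-03, -1.38607741e+01]), 'force': array([-0.37929702, -0.56363681, -0.22121486]), 'moment': array([-0.02954263,  0.04209958,  0.01078957]), 'opening': 0.08773405393534506}
{'mtx': array([[617.99044015,   0.        , 321.58207768],
       [  0.        , 617.99044015, 241.06667188],
       [  0.        ,   0.        ,   1.        ]]), 'eye': array([1.05093271, 0.75280285, 1.21612014]), 'attitude': array([ 39.79440871,   0.89884215, 143.44095524])}
{'mtx': array([[489.22299839,   0.        , 317.7596877 ],
       [  0.        , 489.22299839, 247.88251368],
       [  0.        ,   0.        ,   1.        ]]), 'eye': array([0.36808243, 0.01729812, 1.4692811 ]), 'attitude': array([  5.49169801,  -1.2219183 , -88.41843111])}
```

View pics/scene0.png

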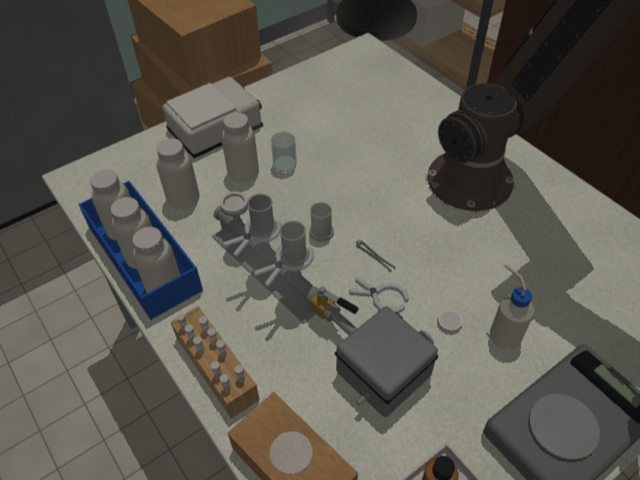

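View pics/top0.png

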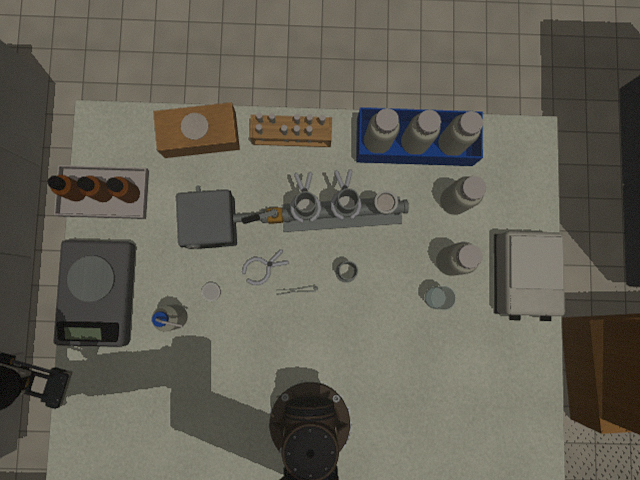

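```bash
cat > h.py <<'E'
import numpy as np, cv2
from scipy.spatial.transform import Rotation as Ro
from plant import ctrl, snapshot
def cam(s): return s["mtx"],np.array(s["eye"]),Ro.from_euler("xyz",s["attitude"],degrees=True).as_matrix()
def proj(s,P):
    K,e,R=cam(s); p=(np.atleast_2d(P)-e)@R; p=p*[1,-1,-1]; q=p@K.T; return q[:,:2]/q[:,2:]
def back(s,uv,z):
    K,e,R=cam(s); d=R@(np.array([1,-1,-1])*(np.linalg.inv(K)@[uv[0],uv[1],1])); return e+d*(z-e[2])/d[2]
def crop(s,x0,y0,w,h,k,name,gamma=0.6):
    im=s["image"][y0:y0+h,x0:x0+w]; im=(255*(im/255.)**gamma).astype(np.uint8)
    cv2.imwrite(name,cv2.resize(im,None,fx=k,fy=k,interpolation=cv2.INTER_CUBIC))
E
python3 - <<'E'
from h import *
s=snapshot("top"); crop(s,225,165,200,140,4,"pics/t1.png")
print(back(s,(310,455),0.3))
s=snapshot("scene"); crop(s,200,180,200,150,4,"pics/s1.png")
E
```

```text
[8.08357719e-04 1.19696616e-04 3.00000000e-01]
```

View pics/t1.png

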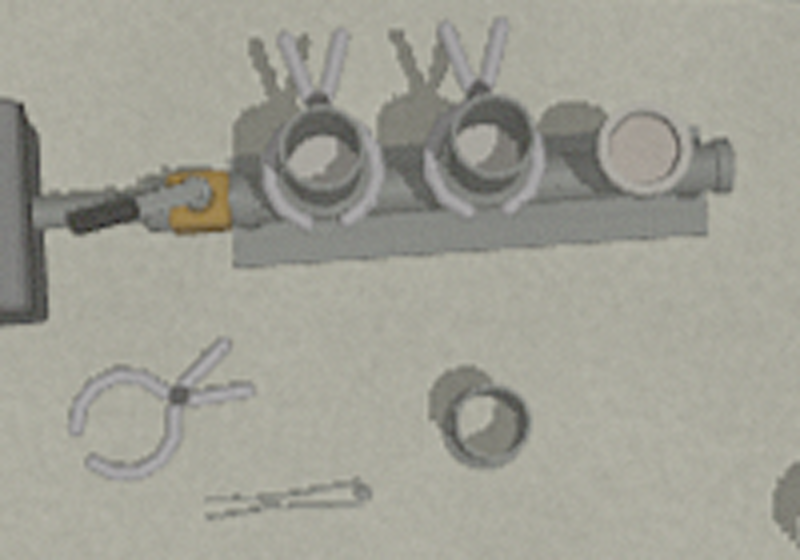

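View pics/s1.png

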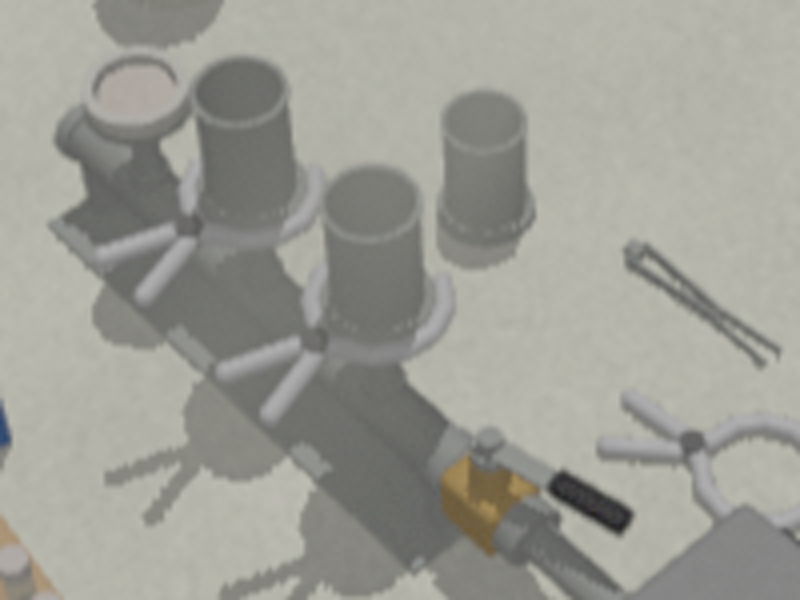

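```bash
cat > fit.py <<'E'
from h import *
from scipy.ndimage import map_coordinates, gaussian_filter
T=np.linspace(0,2*np.pi,120,endpoint=False)
def prep(s):
    g=gaussian_filter(s["image"].astype(float),(0.6,0.6,0)); 
    return g
def score(s,g,x,y,circs):
    tot=0
    for z,r in circs:
        c=np.c_[x+r*np.cos(T),y+r*np.sin(T),0*T+z]; 
        i=proj(s,c-np.c_[np.cos(T),np.sin(T),0*T]*0.0025); o=proj(s,c+np.c_[np.cos(T),np.sin(T),0*T]*0.0025)
        a=[map_coordinates(g[...,k],[i[:,1],i[:,0]],order=1)-map_coordinates(g[...,k],[o[:,1],o[:,0]],order=1) for k in range(3)]
        a=np.linalg.norm(a,axis=0); tot+=np.minimum(a,25).mean()
    return tot
def fit(s,x,y,circs,w=0.015):
    g=prep(s)
    for st in (w/5,w/25,w/75):
        G=[(score(s,g,x+i*st,y+j*st,circs),x+i*st,y+j*st) for i in range(-6,7) for j in range(-6,7)]
        b=max(G); x,y=b[1:]
    return x,y,b[0]
E
python3 - <<'E'
from fit import *
S={n:snapshot(n) for n in("top","scene")}
def U(n,x0,y0,c): return back(S[n],(x0+c[0]/4,y0+c[1]/4),0)
px={"ring":((645,150),(136,95),.158,[(.158,.032)]),"ringin":((645,150),(136,95),.158,[(.158,.025)]),"A":((322,147),(371,204),.238,[(.238,.0275)]),"B":((492,138),(241,91),.238,[(.238,.0275)]),"fun":((486,422),(484,120),.085,[(.085,.0275)]),"funflange":((486,422),(484,120),.085,[(.006,.032),(.085,.0275)])}
for k,(t,c,z,ci) in px.items():
    for n,cc,o in(("top",t,(225,165)),("scene",c,(200,180))):
        p=back(S[n],(o[0]+cc[0]/4-.4,o[1]+cc[1]/4-.4),z); f=fit(S[n],p[0],p[1],ci)
        print(k,n,p.round(4)[:2],np.round(f,4))
# lever points, z=.119 top
for c in((197,190),(72,219),(135,205),(198,192)): print("lev",back(S["top"],(225+c[0]/4-.4,165+c[1]/4-.4),.119).round(4))
for c in((487,440),(628,518),(556,483)): print("levS",back(S["scene"],(200+c[0]/4-.4,180+c[1]/4-.4),.119).round(4))
E
```

```text
ring top [ 0.6257 -0.1893] [ 0.6253 -0.1881 23.3467]
ring scene [ 0.6352 -0.1837] [ 0.6336 -0.1865 22.2273]
ringin top [ 0.6257 -0.1893] [ 0.6221 -0.1833 22.7971]
ringin scene [ 0.6352 -0.1837] [ 0.6384 -0.1815 23.3035]
A top [0.6054 0.0299] [ 0.6026  0.0273 23.9047]
A scene [0.6095 0.0292] [ 0.6093  0.0294 23.7048]
B top [ 0.6147 -0.0785] [ 0.6137 -0.0845 23.4181]
B scene [ 0.6195 -0.0806] [ 0.6213 -0.0806 23.8682]
fun top [ 0.4411 -0.0906] [ 0.4319 -0.086  24.4306]
fun scene [ 0.4451 -0.098 ] [ 0.4463 -0.0964 22.2041]
funflange top [ 0.4411 -0.0906] [ 0.4383 -0.0976 47.1816]
funflange scene [ 0.4451 -0.098 ] [ 0.4481 -0.096  39.9419]
lev [0.5952 0.1172 0.119 ]
lev [0.5721 0.2032 0.119 ]
lev [0.5833 0.1599 0.119 ]
lev [0.5938 0.1165 0.119 ]
levS [0.6023 0.1181 0.119 ]
levS [0.5729 0.2036 0.119 ]
levS [0.5897 0.163  0.119 ]
```

```bash
cat >> h.py <<'E'
T_=np.linspace(0,2*np.pi,200)
def ov(s,circs,x0,y0,w,h,k,pts=(),gamma=.6):
    im=s["image"][y0:y0+h,x0:x0+w]; im=(255*(im/255.)**gamma).astype(np.uint8)
    im=cv2.resize(im,None,fx=k,fy=k,interpolation=cv2.INTER_NEAREST)
    f=lambda P:((proj(s,P)-[x0,y0]+.5)*k).round().astype(int)
    for (x,y,z,r) in circs: cv2.polylines(im,[f(np.c_[x+r*np.cos(T_),y+r*np.sin(T_),0*T_+z])],True,(0,0,255),1)
    for p in pts: cv2.circle(im,tuple(map(int,f(p)[0])),3,(0,255,0),-1)
    return im
E
python3 - <<'E'
from h import *
t=snapshot("top"); s=snapshot("scene")
R=[(.630,-.187,.158,.032),(.630,-.187,.158,.025)];F=[(.443,-.095,.085,.0275),(.443,-.095,.006,.032)];A=[(.6075,.0295,.238,.0275)]
a=[ov(t,R,365,180,40,40,9),ov(t,F,325,245,40,40,9)]
b=[ov(s,R,213,183,40,40,9),ov(s,F,300,195,40,50,9)[:360]]
cv2.imwrite("pics/o1.png",np.vstack([np.hstack(a),np.hstack(b)])[:, :][:720])
im=cv2.imread("pics/o1.png"); cv2.imwrite("pics/o1.png",cv2.resize(im,(600,600)))
print(proj(t,ctrl.get_obs()["tool_pos"]),proj(s,ctrl.get_obs()["tool_pos"]))
crop(t,0,340,90,80,7,"pics/g1.png"); crop(s,320,0,120,60,6,"pics/g2.png")
E
```

```text
[[ 45.85202835 371.89946537]] [[685.19822831 327.45572732]]
```

View pics/o1.png

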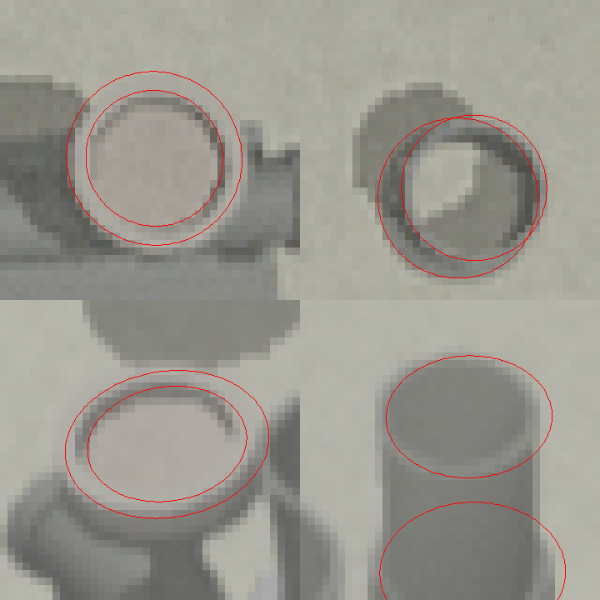

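View pics/g1.png

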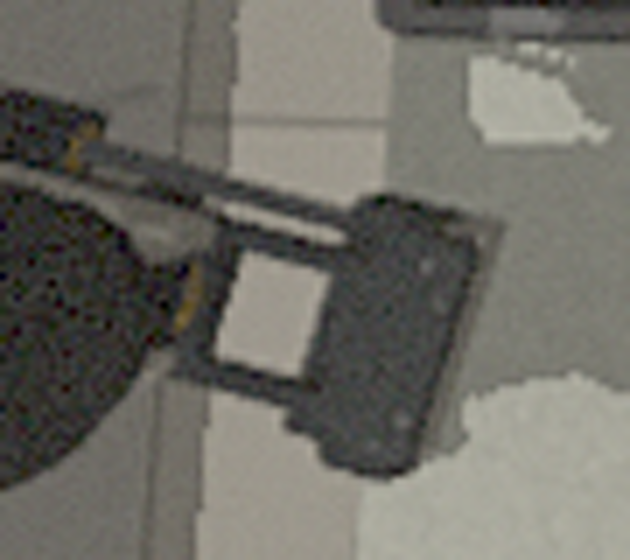

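View pics/g2.png

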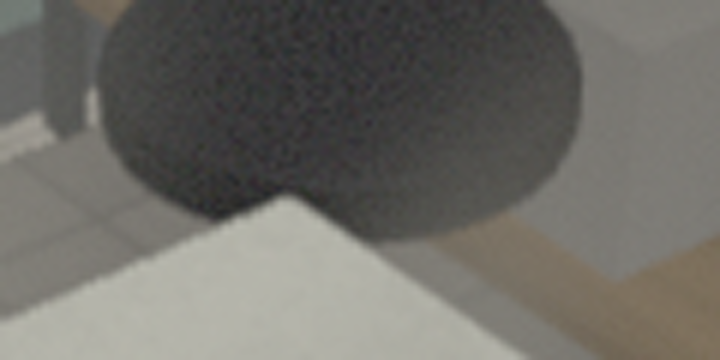

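```bash
cat >> h.py <<'E'
def avg(n,m=5):
    L=[snapshot(n) for _ in range(m)]; s=L[0]; s["image"]=np.mean([l["image"].astype(float) for l in L],0); return s
def grid(s,x0,y0,w,h,k,name,gamma=.6,step=5,circs=()):
    im=ov(s,circs,x0,y0,w,h,k,gamma=gamma)
    for i in range(0,w,step): cv2.line(im,(i*k,0),(i*k,6),(0,0,255),1); cv2.putText(im,str(x0+i),(i*k+2,18),0,.4,(0,0,200),1)
    for i in range(0,h,step): cv2.line(im,(0,i*k),(6,i*k),(0,0,255),1); cv2.putText(im,str(y0+i),(8,i*k+5),0,.4,(0,0,200),1)
    if name: cv2.imwrite(name,im)
    return im
E
python3 - <<'E'
from h import *
t=avg("top"); s=avg("scene")
np.savez("avg0.npz",t=t["image"],s=s["image"])
a=np.hstack([grid(t,367,183,40,35,10,None),grid(t,325,250,40,35,10,None)])
b=np.hstack([grid(s,213,188,40,25,10,None),grid(s,300,198,40,25,10,None)])
cv2.imwrite("pics/m1.png",np.vstack([a,b]))
E
```

```text
(no output)
```

View pics/m1.png

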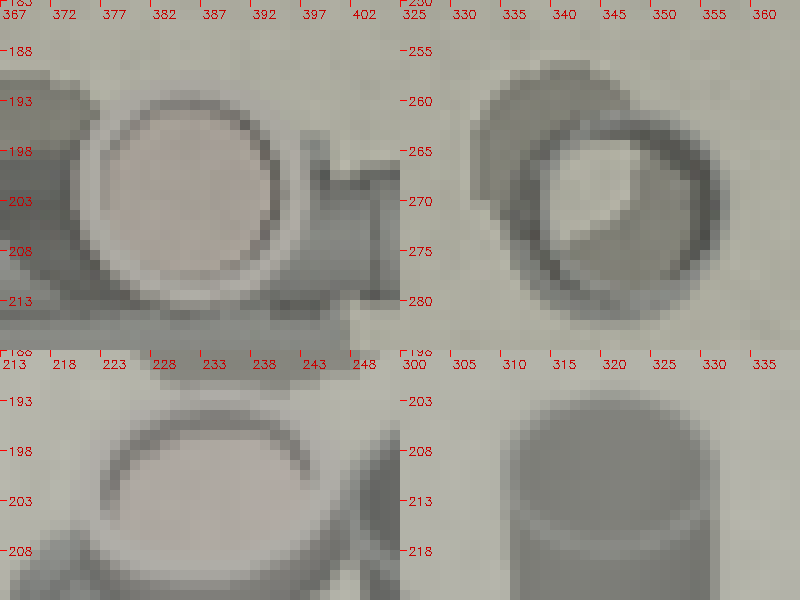

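```bash
python3 - <<'E'
from h import *
t=snapshot("top"); s=snapshot("scene"); z=np.load("avg0.npz")
for n,S,uv,h in(("ring",t,(385.45,201.65),.158),("ring",s,(233.1,200.85),.158),("fun rim",t,(347.6,270.2),.085),("fun fl",t,(345.5,271),.006),("fun rim",s,(320.65,209.5),.085)):
    print(n,back(S,uv,h).round(4))
t["image"]=z["t"];s["image"]=z["s"]
a=np.hstack([grid(t,288,180,40,35,10,None),grid(t,328,180,40,35,10,None)])
b=np.hstack([grid(s,275,218,40,25,10,None),grid(s,243,190,40,25,10,None)])
cv2.imwrite("pics/m2.png",np.vstack([a,b]))
a=grid(t,235,195,60,35,13,None)
b=grid(s,305,285,60,40,13,None)
cv2.imwrite("pics/m3.png",a);cv2.imwrite("pics/m4.png",b)
E
```

```text
ring [ 0.6269 -0.1882  0.158 ]
ring [ 0.6319 -0.1913  0.158 ]
fun rim [ 0.4409 -0.0949  0.085 ]
fun fl [ 0.4425 -0.095   0.006 ]
fun rim [ 0.4448 -0.0982  0.085 ]
```

View pics/m2.png

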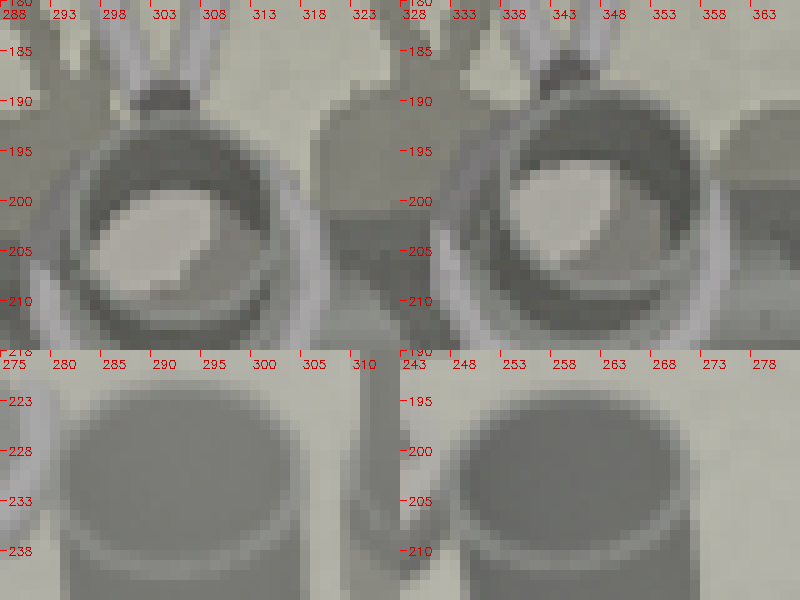

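View pics/m3.png

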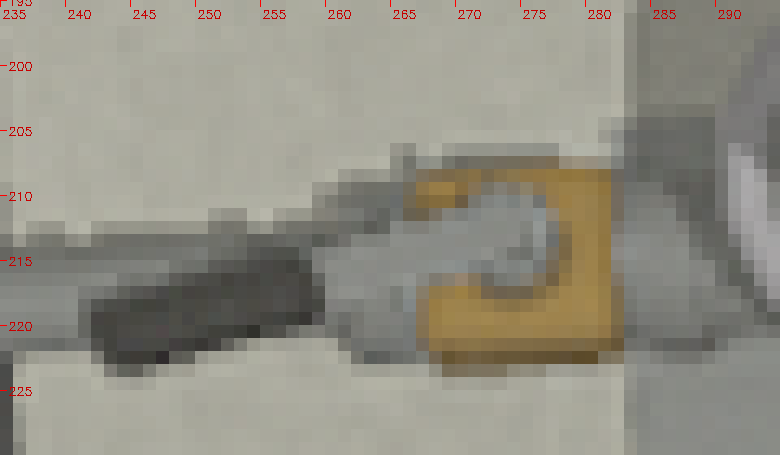

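View pics/m4.png

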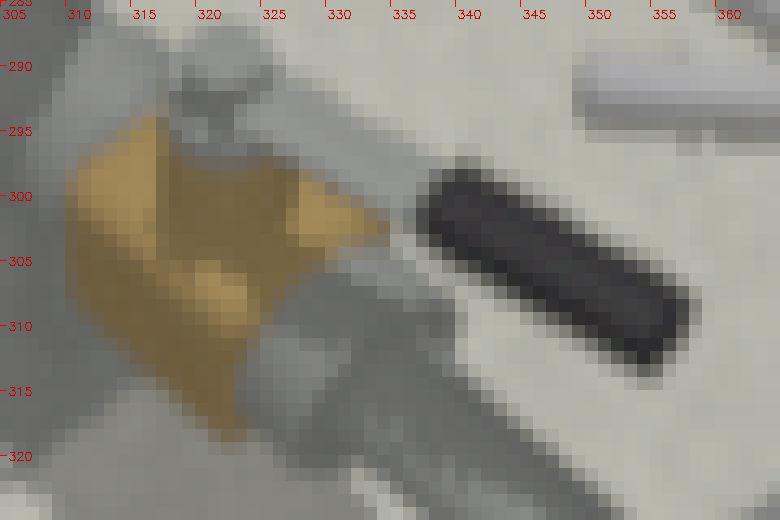

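```bash
python3 - <<'E'
from h import *
t=snapshot("top"); s=snapshot("scene")
for n,S,uv,h in(("A",t,(305,201.1),.238),("A",s,(292.5,230.6),.238),("B",t,(347.6,198.5),.238),("B",s,(260,202.3),.238),("sleeve",t,(250.4,218),.115),("sleeve",s,(347,304.9),.115),("piv",t,(273.7,212.6),.125),("ring",t,(385.45,201.65),.158),("ring",s,(233.1,200.85),.158)):
    print(n,back(S,uv,h).round(4))
E
```

```text
A [0.6061 0.0302 0.238 ]
A [0.6093 0.0294 0.238 ]
B [ 0.6162 -0.0785  0.238 ]
B [ 0.6191 -0.0805  0.238 ]
sleeve [0.5772 0.1822 0.115 ]
sleeve [0.5808 0.1809 0.115 ]
piv [0.5928 0.1172 0.125 ]
ring [ 0.6269 -0.1882  0.158 ]
ring [ 0.6319 -0.1913  0.158 ]
```

```bash
cat > p.py <<'E'
from h import *
def Rd(yaw): return Ro.from_euler("xyz",[180,0,yaw],degrees=True)
def rel(p0,y0,p1,y1):
    d=Rd(y0).inv().apply(np.array(p1)-p0); r=(Rd(y0).inv()*Rd(y1)).as_rotvec()
    return d.round(4),r.round(4)
E
python3 - <<'E'
from p import *
print(rel([.162,.655,.227],-13.86,[.578,.186,.27],-72.5))
E
```

```text
(array([ 0.5162,  0.3557, -0.043 ]), array([ 0.    , -0.    ,  1.0235]))
```

```bash
python3 -m pendant '[[0.02,0.014,-0.043,0,0,0.05,1],[0.1,0.07,-0.043,0,0,0.2,0.5],[0.19,0.13,-0.043,0,0,0.37,0],[0.28,0.193,-0.043,0,0,0.54,-0.32],[0.36,0.248,-0.043,0,0,0.7,-0.32],[0.44,0.303,-0.043,0,0,0.87,-0.32],[0.49,0.338,-0.043,0,0,1.0,-0.32],[0.516,0.356,-0.043,0,0,1.0235,-0.32],[0.516,0.356,-0.043,0,0,1.0235,-0.32],[0.516,0.356,-0.043,0,0,1.0235,-0.32],[0.516,0.356,-0.043,0,0,1.0235,-0.32],[0.516,0.356,-0.043,0,0,1.0235,-0.32]]'; python3 - <<'E'
from h import *
o=ctrl.get_obs(); print(o)
t=avg("top",2); s=avg("scene",2)
cv2.imwrite("pics/v1.png",np.vstack([grid(t,215,150,110,75,7,None),]));
cv2.imwrite("pics/v2.png",grid(s,270,210,110,80,7,None))
E
```

```text
clock: 2.6
tool_pos: [0.5788, 0.1838, 0.2691]
orientation: [180.0, -0.0, -72.7]
force: [-0.2, 0.6, 0.2]
opening: 0.0296
{'clock': 2.6, 'joint_pos': array([ 3.60354671e+01,  1.28588714e+01, -4.49012304e+00,  1.43332240e-02,
       -7.26940613e+01, -1.87513410e+01]), 'qvel': array([ 2.78842811, -0.98244606, -1.01201759, -0.60081102,  0.10446277,
       -1.98702282]), 'tau': array([-1.48650594e+00, -4.76654863e+01,  3.02538443e+01,  7.37654641e+00,
       -5.11445265e-03,  4.65304479e-01]), 'tool_pos': array([0.57877202, 0.18375392, 0.26907607]), 'orientation': array([ 1.79963627e+02, -2.67959439e-02, -7.27115965e+01]), 'force': array([-0.19593291,  0.6001128 ,  0.24368738]), 'moment': array([0.10675345, 0.04545264, 0.0306262 ]), 'opening': 0.029605429014815512}
```

View pics/v1.png

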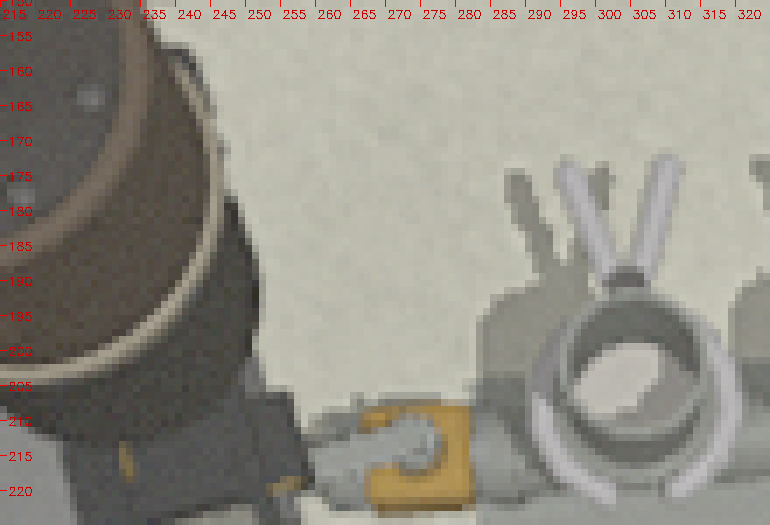

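View pics/v2.png

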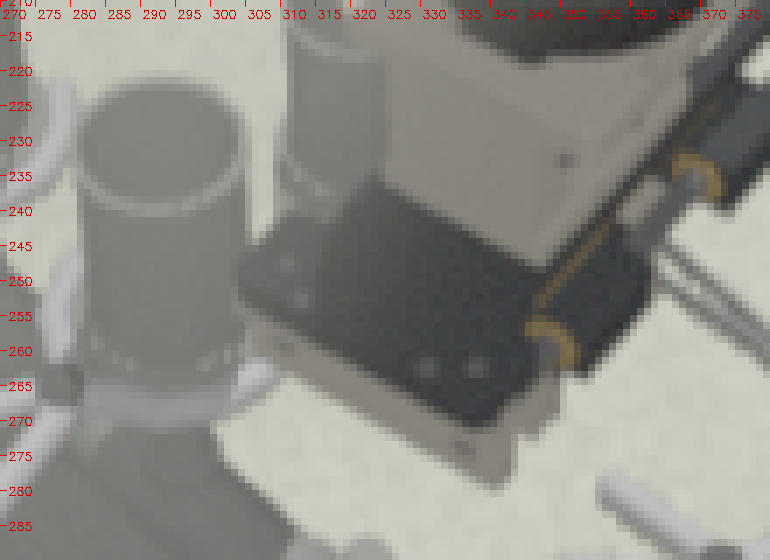

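```bash
python3 - <<'E'
from p import *
print(rel([.578,.186,.27],-72.5,[.575,.194,.150],-72.5))
print(rel([.578,.186,.27],-72.5,[.575,.194,.103],-72.5))
E
```

```text
(array([-0.0085,  0.0005,  0.12  ]), array([0., 0., 0.]))
(array([-0.0085,  0.0005,  0.167 ]), array([0., 0., 0.]))
```

```bash
python3 -m pendant '[[-0.0085,0.0005,0.0,0,0,0,-0.18],[-0.0085,0.0005,0.04,0,0,0,-0.18],[-0.0085,0.0005,0.08,0,0,0,-0.18],[-0.0085,0.0005,0.12,0,0,0,-0.18],[-0.0085,0.0005,0.12,0,0,0,-0.18]]'; python3 - <<'E'
from h import *
t=avg("top",2); s=avg("scene",2)
cv2.imwrite("pics/v3.png",grid(s,290,250,80,75,8,None))
E
```

```text
clock: 3.42
tool_pos: [0.5721, 0.1941, 0.147]
orientation: [179.7, -0.1, -72.4]
force: [-0.0, 0.2, -0.4]
opening: 0.0359
```

View pics/v3.png

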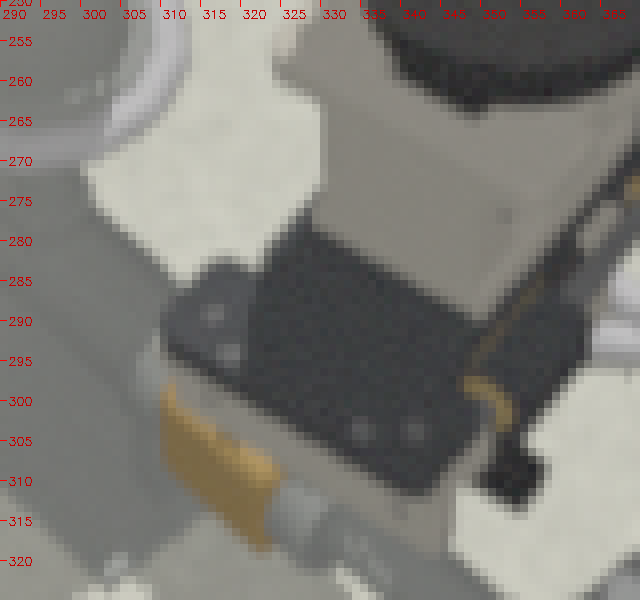

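```bash
python3 -m pendant '[[0.0,0,0.010,0,0,0,-0.18],[0.0,0,0.020,0,0,0,-0.18],[0,0,0.025,0,0,0,-0.18],[0,0,0.025,0,0,0,-0.18]]'; python3 -m pendant '[[0.0,0,0.01,0,0,0,-0.18],[0.0,0,0.018,0,0,0,-0.18],[0,0,0.022,0,0,0,-0.18],[0,0,0.022,0,0,0,-0.18]]'; python3 - <<'E'
from h import *
t=avg("top",2); s=avg("scene",2)
cv2.imwrite("pics/v4.png",np.hstack([grid(s,305,270,60,75,7,None),grid(t,230,180,60,75,6,None)[:525] if 0 else grid(t,230,160,50,75,7,None)]))
E
```

```text
clock: 4.12
tool_pos: [0.5741, 0.1938, 0.1239]
orientation: [179.9, -0.0, -72.5]
force: [-0.7, 0.8, -0.6]
opening: 0.0362
clock: 4.62
tool_pos: [0.5742, 0.194, 0.1021]
orientation: [180.0, -0.0, -72.5]
force: [-0.1, 0.5, -0.3]
opening: 0.0356
```

View pics/v4.png

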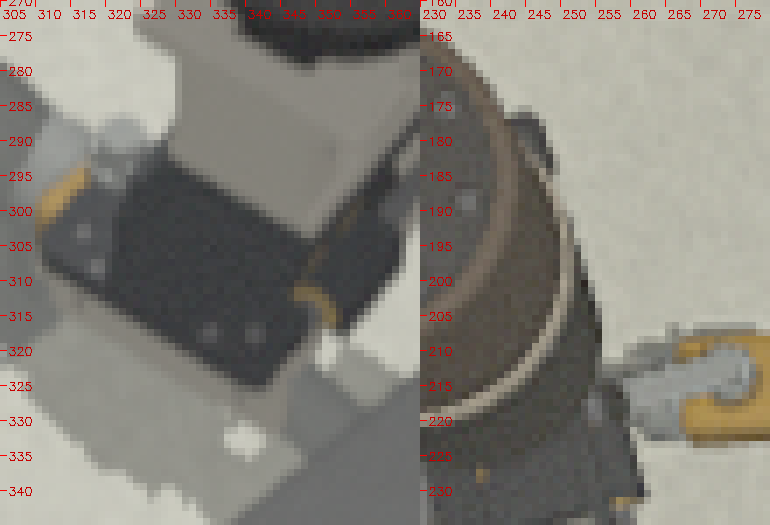

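```bash
python3 - <<'E'
from p import *
P=np.array([.5986,.1192]);r=.0784
for a in [112,118,125,133,141,149,157,165,173,180,185.6,189]:
    y=-72.5+(a-107.5)*63/78; p=P+r*np.array([np.cos(np.radians(a)),np.sin(np.radians(a))])
    d,q=rel([.575,.194,.103],-72.5,[*p,.103],y); print(a,d.round(3),q.round(2),p.round(3))
E
```

```text
112 [0.    0.006 0.   ] [ 0.    0.   -0.06] [0.569 0.192]
118 [0.001 0.014 0.   ] [ 0.    0.   -0.15] [0.562 0.188]
125 [0.004 0.024 0.   ] [ 0.    0.   -0.25] [0.554 0.183]
133 [0.008 0.034 0.   ] [ 0.    0.   -0.36] [0.545 0.177]
141 [0.013 0.043 0.   ] [ 0.    0.   -0.47] [0.538 0.169]
149 [0.02  0.052 0.   ] [ 0.    0.   -0.58] [0.531 0.16 ]
157 [0.028 0.06  0.   ] [ 0.   0.  -0.7] [0.526 0.15 ]
165 [0.036 0.066 0.   ] [ 0.    0.   -0.81] [0.523 0.139]
173 [0.046 0.071 0.   ] [ 0.    0.   -0.92] [0.521 0.129]
180 [0.055 0.075 0.   ] [-0.    0.   -1.02] [0.52  0.119]
185.6 [0.062 0.077 0.   ] [ 0.   0.  -1.1] [0.521 0.112]
189 [0.067 0.078 0.   ] [ 0.    0.   -1.15] [0.521 0.107]
```

```bash
python3 -m pendant '[[0,0.006,0,0,0,-0.06,-0.18],[0.001,0.014,0,0,0,-0.15,-0.18],[0.004,0.024,0,0,0,-0.25,-0.18],[0.008,0.034,0,0,0,-0.36,-0.18],[0.013,0.043,0,0,0,-0.47,-0.18],[0.02,0.052,0,0,0,-0.58,-0.18],[0.028,0.06,0,0,0,-0.70,-0.18],[0.036,0.066,0,0,0,-0.81,-0.18],[0.046,0.071,0,0,0,-0.92,-0.18],[0.046,0.071,0,0,0,-0.92,-0.18]]'; python3 - <<'E'
from h import *
t=avg("top",2); s=avg("scene",2)
cv2.imwrite("pics/v5.png",np.hstack([grid(s,305,250,60,85,7,None),grid(t,240,180,50,85,7,None)]))
E
```

```text
clock: 6.08
tool_pos: [0.5206, 0.1288, 0.1031]
orientation: [-180.0, -0.0, -19.8]
force: [-0.3, 0.1, 0.7]
opening: 0.0358
```

View pics/v5.png

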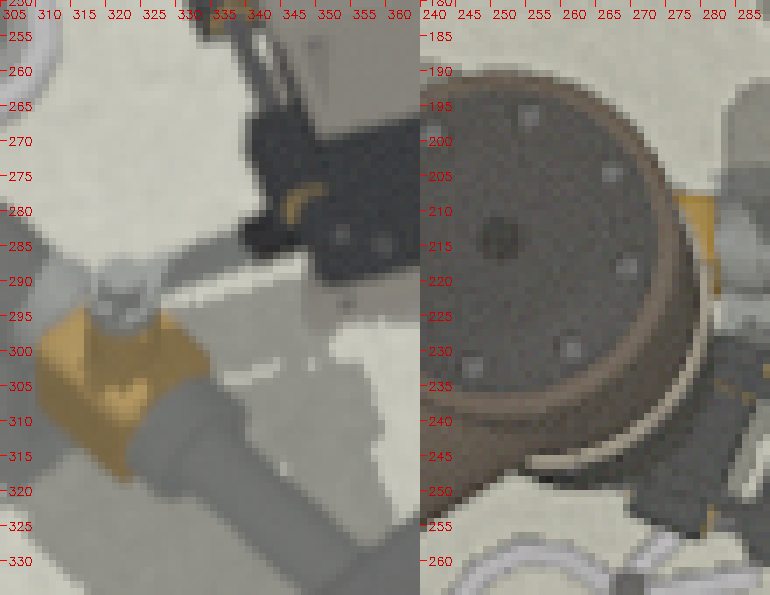

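```bash
python3 - <<'E'
from p import *
P=np.array([.5986,.1192]);r=.0784
for a in [180,185.6,189,192,194]:
    y=-72.5+(min(a,186)-107.5)*63/78; p=P+r*np.array([np.cos(np.radians(a)),np.sin(np.radians(a))])
    d,q=rel([.521,.129,.103],-19.8,[*p,.103],y); print(a,d.round(3),q.round(2),p.round(3))
E
python3 -m pendant '[[0.003,0.009,0,0,0,-0.1,-0.18],[0.005,0.016,0,0,0,-0.18,-0.18],[0.005,0.016,0,0,0,-0.18,-0.18]]'
```

```text
180 [0.003 0.01  0.   ] [-0.   0.  -0.1] [0.52  0.119]
185.6 [0.006 0.017 0.   ] [ 0.    0.   -0.18] [0.521 0.112]
189 [0.008 0.021 0.   ] [ 0.    0.   -0.19] [0.521 0.107]
192 [0.01  0.024 0.   ] [ 0.    0.   -0.19] [0.522 0.103]
194 [0.011 0.026 0.   ] [ 0.    0.   -0.19] [0.523 0.1  ]
clock: 6.65
tool_pos: [0.52, 0.1123, 0.1026]
orientation: [-180.0, -0.0, -9.6]
force: [0.3, 1.7, 0.5]
opening: 0.0361
```

```bash
python3 -m pendant '[[0.001,0.003,0,0,0,0,-0.18],[0.001,0.006,0,0,0,0,-0.18],[0.001,0.006,0,0,0,0,-0.18]]';python3 -m pendant '[[0.001,0.002,0,0,0,0,-0.18],[0.001,0.004,0,0,0,0,-0.18],[0.001,0.004,0,0,0,0,-0.18]]'; python3 - <<'E'
from h import *
t=avg("top",2); s=avg("scene",2)
cv2.imwrite("pics/v6.png",np.hstack([grid(s,305,250,60,85,7,None),grid(t,240,180,50,85,7,None)]))
E
```

```text
clock: 7.02
tool_pos: [0.5198, 0.106, 0.1025]
orientation: [180.0, -0.0, -9.5]
force: [-1.1, 1.6, -1.3]
opening: 0.036
clock: 7.4
tool_pos: [0.5201, 0.1032, 0.1025]
orientation: [-179.9, -0.0, -9.5]
force: [-2.4, 8.5, -1.1]
opening: 0.0356
```

View pics/v6.png

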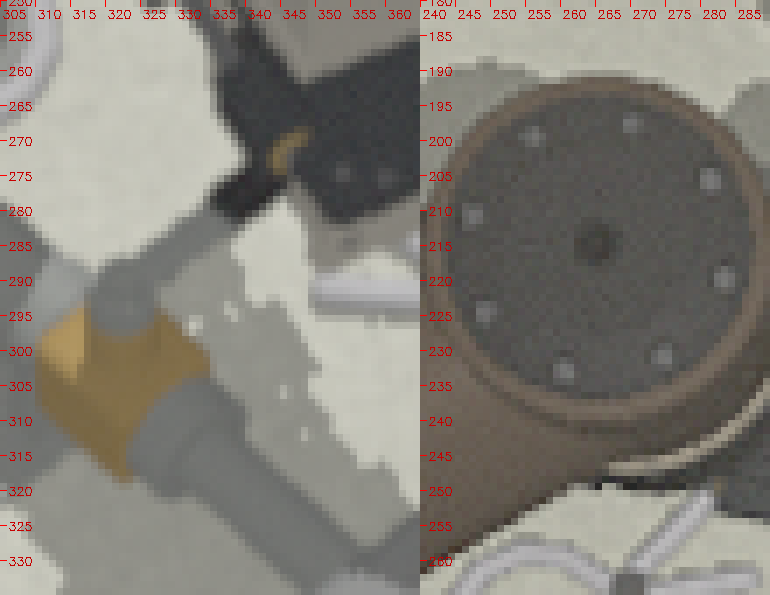

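```bash
python3 -m pendant '[[0,0.0015,0,0,0,0,-0.18],[0,0.0015,0,0,0,0,-0.18],[0,0.0015,0,0,0,0,-0.18]]';python3 -m pendant '[[0,-0.004,0,0,0,0,-0.18],[0,-0.0085,0,0,0,0,-0.18],[0,-0.0085,-0.01,0,0,0,-0.18],[0,-0.0085,-0.04,0,0,0,-0.18],[0,-0.0085,-0.09,0,0,0,-0.1],[0,-0.0085,-0.15,0,0,0,0.3],[0,-0.0085,-0.197,0,0,0,1],[-0.03,-0.0085,-0.197,0,0,0,1]]'; python3 - <<'E'
from p import *
# cmd now
p=np.array([.5205,.1018,.103])+Rd(-9.5).apply([-.03,.0015-.0085,-.197]); print(p)
print(rel(p,-9.5,[.443,-.0965,.30],-84))
print(rel(p,-9.5,[.443,-.0965,.30],-90))
E
```

```text
clock: 7.98
tool_pos: [0.5201, 0.1029, 0.1024]
orientation: [-179.8, -0.0, -9.5]
force: [-3.7, 14.8, -1.8]
opening: 0.0358
clock: 8.98
tool_pos: [0.4939, 0.1139, 0.3041]
orientation: [-179.8, -0.4, -9.6]
force: [-1.1, 0.7, -1.4]
opening: 0.0639
[0.49206677 0.11365543 0.3       ]
(array([-0.0137,  0.2154,  0.    ]), array([-0.    , -0.    ,  1.3003]))
(array([-0.0137,  0.2154,  0.    ]), array([-0.   , -0.   ,  1.405]))
```

```bash
python3 -m pendant '[[-0.002,0.03,0,0,0,0.18,1],[-0.004,0.06,0,0,0,0.36,1],[-0.006,0.09,0,0,0,0.54,1],[-0.008,0.12,0,0,0,0.72,1],[-0.01,0.15,0,0,0,0.9,1],[-0.011,0.18,0,0,0,1.08,1],[-0.0137,0.21,0,0,0,1.25,1],[-0.0137,0.2154,0,0,0,1.3,1],[-0.0137,0.2154,0,0,0,1.3,1],[-0.0137,0.2154,0,0,0,1.3,1]]'; python3 - <<'E'
from h import *
t=avg("top",2); s=avg("scene",2)
cv2.imwrite("pics/v7.png",np.hstack([grid(s,295,260,50,60,7,None),grid(t,235,190,60,60,7,None)]))
cv2.imwrite("pics/v8.png",grid(s,290,150,70,85,7,None))
E
```

```text
clock: 10.22
tool_pos: [0.4427, -0.0964, 0.2999]
orientation: [-180.0, -0.0, -83.9]
force: [-0.3, 0.8, -0.1]
opening: 0.0876
```

View pics/v7.png

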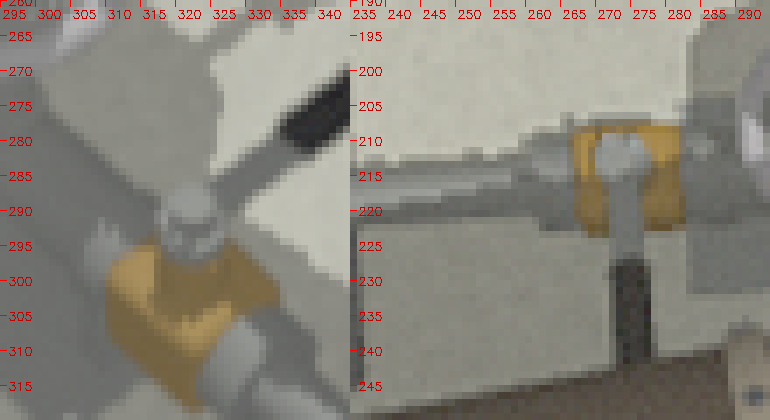

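View pics/v8.png

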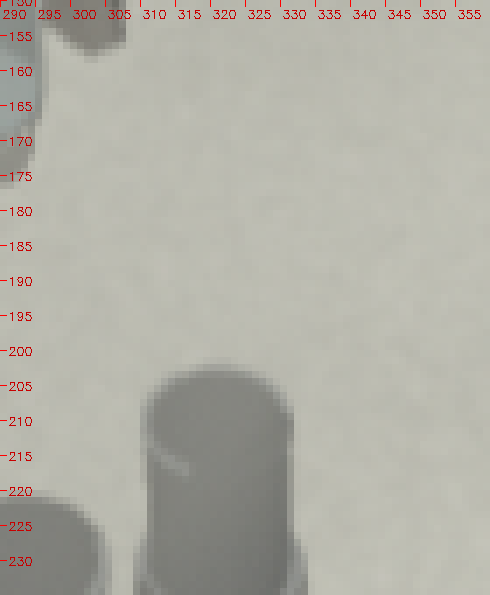

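```bash
python3 -m pendant '[[0,0,0.05,0,0,0,1],[0,0,0.1,0,0,0,1],[0,0,0.15,0,0,0,1],[0,0,0.185,0,0,0,1],[0,0,0.2,0,0,0,1],[0,0,0.2,0,0,0,1]]'; python3 - <<'E'
from h import *
t=avg("top",2); s=avg("scene",2)
cv2.imwrite("pics/v9.png",np.hstack([grid(s,280,160,60,80,7,None),grid(t,310,220,60,80,6,None)[:, :350] if 0 else grid(t,320,220,50,80,7,None)]))
E
```

```text
clock: 11.18
tool_pos: [0.442, -0.0964, 0.0985]
orientation: [179.8, -0.0, -83.9]
force: [0.7, -0.4, 1.5]
opening: 0.0878
```

View pics/v9.png

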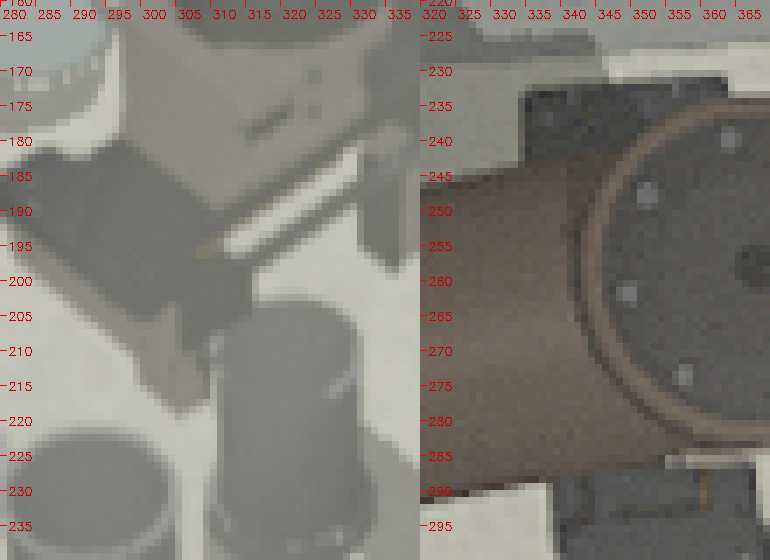

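```bash
python3 - <<'E'
from p import *
s=snapshot("scene"); y=Rd(-84).apply([0,1,0]); c=np.array([.442,-.0964,.0985])
for d in (-.044,0,.044,-.065,.065): print(d,(c+d*y).round(3),proj(s,c+d*y).round(1))
print(proj(s,[.443,-.0965,.085]))
E
```

```text
-0.044 [ 0.486 -0.092  0.098] [[308.6 214.8]]
0 [ 0.442 -0.096  0.098] [[321.9 205.7]]
0.044 [ 0.398 -0.101  0.098] [[334.9 196.9]]
-0.065 [ 0.507 -0.09   0.098] [[302.2 219.2]]
0.065 [ 0.377 -0.103  0.099] [[340.9 192.7]]
[[321.65288214 209.57622006]]
```

```bash
python3 -m pendant '[[0,0,0.03,0,0,0,1],[0,0,0.05,0,0,0,1],[0,0,0.06,0,0,0,1],[0,0,0.06,0,0,0,1],[0,0,0.06,0,0,0,0.5],[0,0,0.06,0,0,0,0.3],[0,0,0.06,0,0,0,0.2],[0,0,0.06,0,0,0,0.1],[0,0,0.06,0,0,0,-0.2],[0,0,0.06,0,0,0,-1],[0,0,0.06,0,0,0,-1],[0,0,0.06,0,0,0,-1]]'; python3 -m pendant '[[0,0,0,0,0,0,-1],[0,0,0,0,0,0,-1],[0,0,-0.01,0,0,0,-1],[0,0,-0.03,0,0,0,-1],[0,0,-0.03,0,0,0,-1],[0,0,-0.03,0,0,0,-1]]'
```

```text
clock: 12.92
tool_pos: [0.4429, -0.0964, 0.0398]
orientation: [-180.0, -0.0, -83.9]
force: [-1.5, 1.0, 5.3]
opening: 0.0516
clock: 13.68
tool_pos: [0.4422, -0.0964, 0.0691]
orientation: [180.0, 0.0, -84.0]
force: [0.4, -0.4, -4.2]
opening: 0.0514
```

```bash
python3 - <<'E'
from p import *
a=[.443,-.0965,.070]
print(rel(a,-84,[.47,-.185,.28],-84),rel(a,-84,[.629,-.1895,.28],-84))
E
```

```text
(array([ 0.0908, -0.0176, -0.21  ]), array([0., 0., 0.])) (array([ 0.1119, -0.1753, -0.21  ]), array([0., 0., 0.]))
```

```bash
python3 -m pendant '[[0,0,-0.03,0,0,0,-1],[0,0,-0.07,0,0,0,-1],[0,0,-0.12,0,0,0,-1],[0.01,0,-0.17,0,0,0,-1],[0.03,-0.005,-0.2,0,0,0,-1],[0.06,-0.01,-0.21,0,0,0,-1],[0.09,-0.0176,-0.21,0,0,0,-1],[0.1,-0.05,-0.21,0,0,0,-1],[0.105,-0.09,-0.21,0,0,0,-1],[0.11,-0.13,-0.21,0,0,0,-1],[0.1119,-0.16,-0.21,0,0,0,-1],[0.1119,-0.1753,-0.21,0,0,0,-1]]'; python3 -m pendant '[[0,0,0,0,0,0,-1],[0,0,0.02,0,0,0,-1],[0,0,0.04,0,0,0,-1],[0,0,0.06,0,0,0,-1],[0,0,0.06,0,0,0,-1],[0,0,0.06,0,0,0,-1],[0,0,0.06,0,0,0,-1]]';  python3 - <<'E'
from h import *
o=ctrl.get_obs();print(o["tool_pos"],o["force"])
t=avg("top",4); s=avg("scene",4)
np.savez("avg1.npz",t=t["image"],s=s["image"])
cv2.imwrite("pics/w1.png",np.hstack([grid(s,205,150,55,75,8,None),grid(t,360,165,40,75,8,None)]))
E
```

```text
clock: 15.18
tool_pos: [0.6296, -0.189, 0.277]
orientation: [179.8, 0.1, -84.0]
force: [-0.5, 0.4, -3.6]
opening: 0.051
clock: 16.05
tool_pos: [0.6292, -0.1894, 0.2209]
orientation: [-179.9, -0.0, -84.0]
force: [-0.2, -0.7, -1.8]
opening: 0.0517
[ 0.62915734 -0.18937992  0.22090337] [-0.17788693 -0.70820653 -1.77576726]
```

View pics/w1.png

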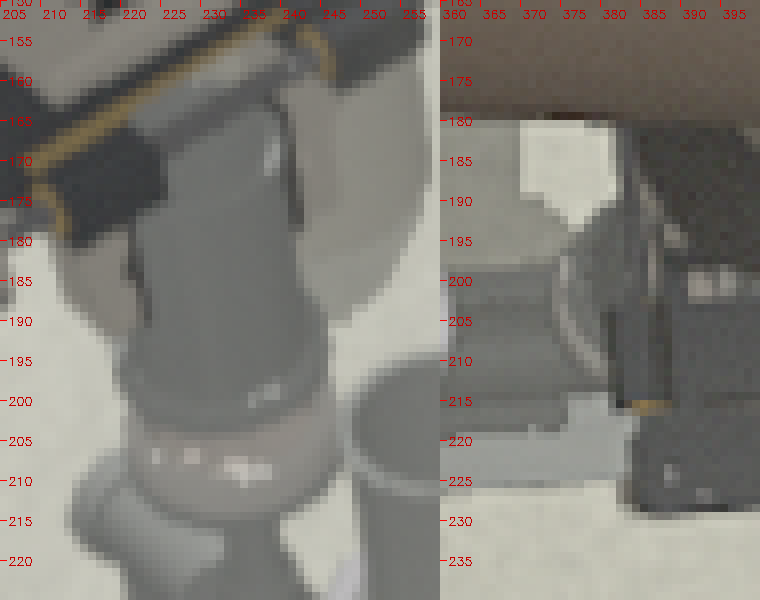

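```bash
python3 - <<'E'
from h import *
s=snapshot("scene")
def ext(s,x,y,z,r):
    q=proj(s,np.c_[x+r*np.cos(T_),y+r*np.sin(T_),0*T_+z]);return q.min(0).round(2),q.max(0).round(2)
print("flange bottom",ext(s,.6292,-.1894,.181,.032),"top",ext(s,.6292,-.1894,.187,.032))
print("ring",ext(s,.6292,-.1894,.158,.032),"head66",ext(s,.6292,-.1894,.152,.033))
print("wall",ext(s,.6292,-.1894,.2,.026))
z=np.load("avg1.npz"); s["image"]=z["s"]
cv2.imwrite("pics/w2.png",grid(s,212,185,42,34,16,None,circs=[(.6292,-.1894,.187,.032),(.6292,-.1894,.181,.032),(.6292,-.1894,.158,.032)]))
z=np.load("avg0.npz"); s["image"]=z["s"]
cv2.imwrite("pics/w3.png",grid(s,212,185,42,34,16,None,circs=[(.6292,-.1894,.158,.032),(.6292,-.1894,.152,.033),(.6292,-.1894,.158,.025)]))
E
```

```text
flange bottom (array([219.53, 184.3 ]), array([247.  , 204.03])) top (array([219.16, 182.5 ]), array([246.72, 202.24]))
ring (array([220.91, 191.12]), array([248.05, 210.8 ])) head66 (array([220.85, 192.57]), array([248.75, 212.86]))
wall (array([220.96, 180.35]), array([243.51, 196.41]))
```

View pics/w2.png

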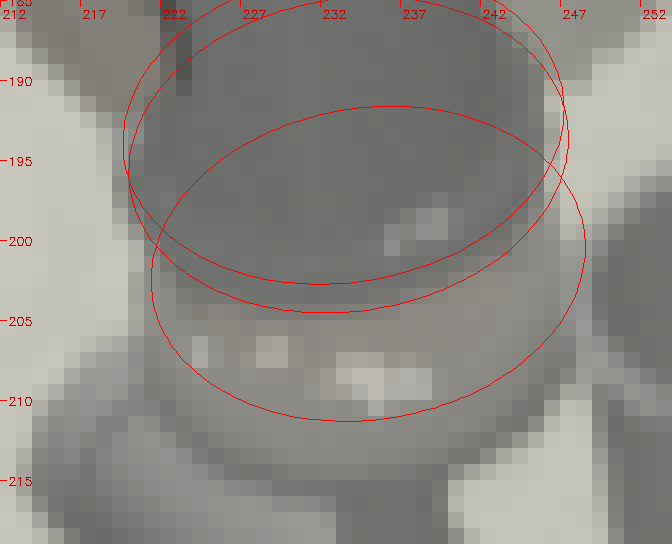

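View pics/w3.png

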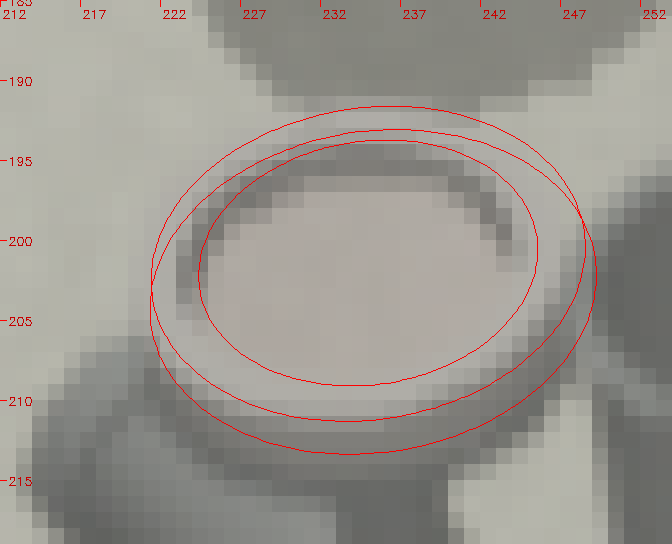

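```bash
python3 - <<'E'
from h import *
t=snapshot("top")
z=np.load("avg1.npz"); t["image"]=z["t"]
a=grid(t,367,185,26,34,15,None,circs=[(.6292,-.1894,.187,.032),(.6292,-.1894,.181,.032)])
z=np.load("avg0.npz"); t["image"]=z["t"]
b=grid(t,370,185,26,34,15,None,circs=[(.6292,-.1894,.158,.032),(.6292,-.1894,.158,.025)])
cv2.imwrite("pics/w4.png",np.hstack([a,b]))
E
```

```text
(no output)
```

View pics/w4.png

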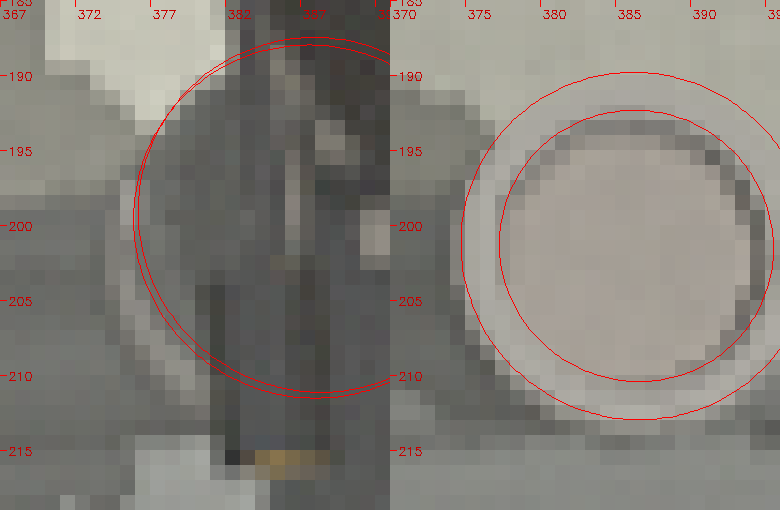

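```bash
cat > f.py <<'E'
from h import *
F=[];Z=[]
for i in range(16):
    snapshot("top"); o=ctrl.get_obs(); F.append(o["force"]);Z.append(np.r_[o["tool_pos"],o["opening"]])
print(np.mean(F,0).round(2),np.std(F,0).round(2),np.mean(Z,0).round(4),o["orientation"].round(2),o["clock"])
E
python3 f.py; python3 -m pendant '[[-0.0005,0,0.008,0,0,0,-1],[-0.0005,0,0.014,0,0,0,-1],[-0.0005,0,0.018,0,0,0,-1],[-0.0005,0,0.018,0,0,0,-1],[-0.0005,0,0.018,0,0,0,-1]]'; python3 f.py
```

```text
[-0.03  0.09 -3.01] [0.43 0.51 0.41] [ 0.6288 -0.1893  0.2196  0.0516] [-180.     -0.    -83.95] 17.35
clock: 17.98
tool_pos: [0.6289, -0.1888, 0.2017]
orientation: [-180.0, -0.0, -84.0]
force: [0.4, 0.1, -2.8]
opening: 0.0517
[-0.23  0.05 -2.75] [0.58 0.41 0.69] [ 0.6288 -0.1888  0.2017  0.0516] [180.    -0.   -83.95] 18.775
```

```bash
python3 -m pendant '[[0,0,0.002,0,0,0,-1],[0,0,0.004,0,0,0,-1],[0,0,0.006,0,0,0,-1],[0,0,0.006,0,0,0,-1]]'; python3 f.py
```

```text
clock: 19.27
tool_pos: [0.6288, -0.1888, 0.1959]
orientation: [-180.0, -0.0, -83.9]
force: [-1.1, 1.1, 1.3]
opening: 0.0515
[-1.5   0.35  1.24] [0.55 0.41 0.46] [ 0.6288 -0.1888  0.1957  0.0516] [-179.99   -0.    -83.96] 20.075
```

```bash
python3 -m pendant '[[0,0,0.001,0,0,0,-1],[0,0,0.002,0,0,0,-1],[0,0,0.003,0,0,0,-1],[0,0,0.003,0,0,0,-1]]'; python3 f.py;  python3 - <<'E'
from h import *
t=avg("top",4); s=avg("scene",4)
np.savez("avg2.npz",t=t["image"],s=s["image"])
cv2.imwrite("pics/x1.png",np.hstack([grid(s,212,180,44,50,11,None),grid(t,365,180,28,50,11,None)]))
cv2.imwrite("pics/x2.png",t["image"]); cv2.imwrite("pics/x3.png",s["image"])
E
```

```text
clock: 20.58
tool_pos: [0.6288, -0.1888, 0.1931]
orientation: [-180.0, -0.0, -83.9]
force: [-3.1, 1.7, 7.0]
opening: 0.0515
[-3.34  1.26  6.12] [0.33 0.58 0.47] [ 0.6288 -0.1888  0.1932  0.0516] [-1.7997e+02 -2.0000e-02 -8.3950e+01] 21.375[ WARN:0@20.381] global loadsave.cpp:1063 imwrite_ Unsupported depth image for selected encoder is fallbacked to CV_8U.
```

View pics/x1.png

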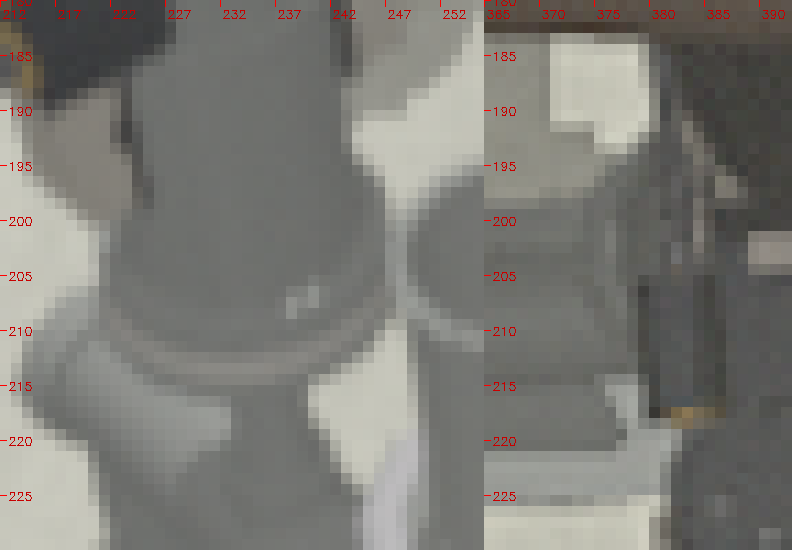

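View pics/x3.png

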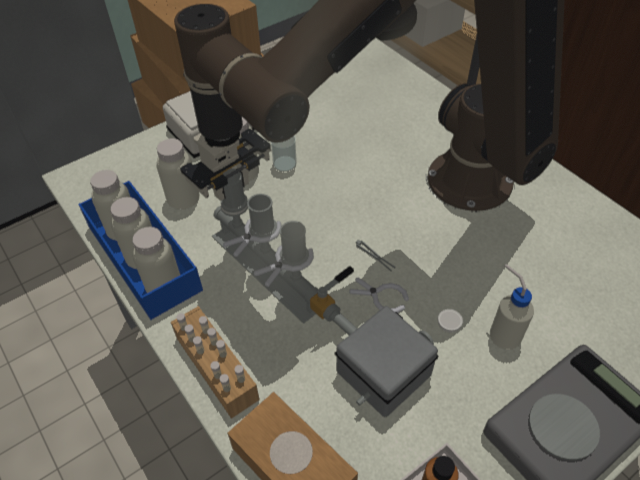

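```bash
python3 - <<'E'
from h import *
s=snapshot("scene")
z=np.load("avg2.npz"); s["image"]=z["s"]
c=[(.6288,-.1888,.159,.032),(.6288,-.1888,.153,.032)]
im=s["image"].copy()
def strech(a): return np.clip((a-70)*2.6,0,255)
s["image"]=strech(z["s"]); b=grid(s,215,196,36,24,20,None,gamma=.8); a=grid(s,215,196,36,24,20,None,gamma=.8,circs=c)
cv2.imwrite("pics/y1.png",b);cv2.imwrite("pics/y2.png",a)
z0=np.load("avg0.npz"); s["image"]=strech(z0["s"]); cv2.imwrite("pics/y3.png",grid(s,215,196,36,24,20,None,gamma=.8,circs=[(.6293,-.1888,.158,.032)]))
E
```

```text
(no output)
```

View pics/y1.png

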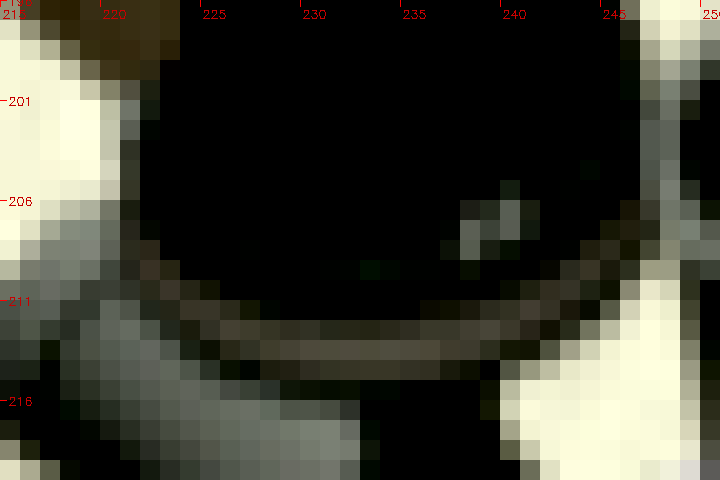

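View pics/y2.png

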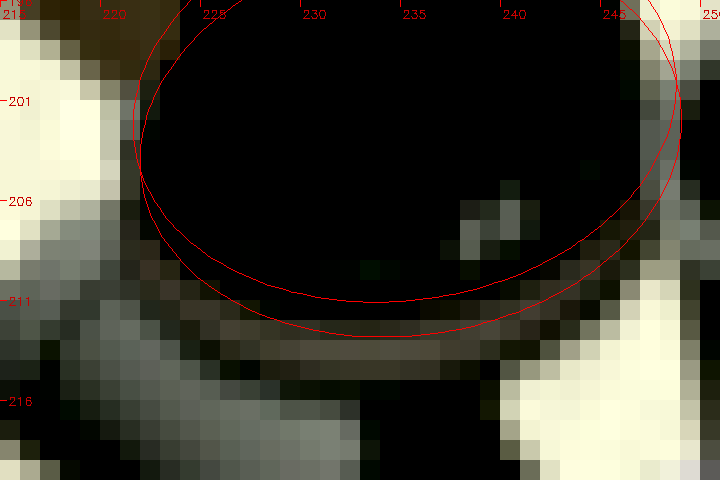

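View pics/y3.png

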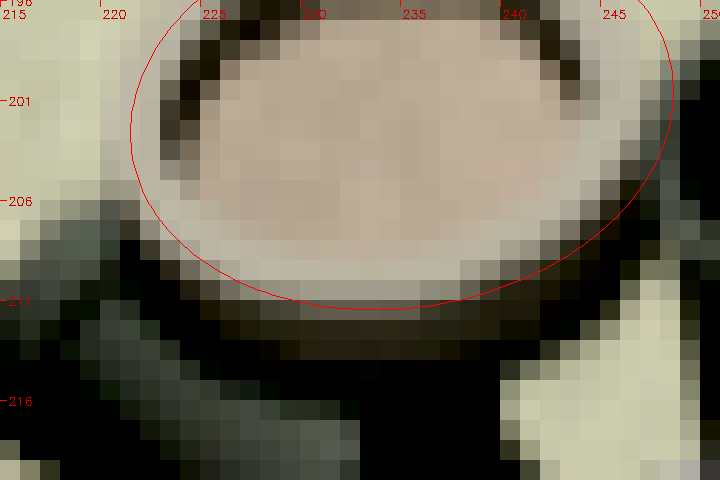

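```bash
python3 -m pendant '[[0,0,0.0005,0,0,0,-1],[0,0,0.0005,0,0,0,-1],[0,0,0.0005,0,0,0,-1],[0,0,0.0005,0,0,0,-1],[0,0,0.0005,0,0,0,-1]]'; python3 f.py; python3 f.py; python3 -c "
from h import *
o=ctrl.get_obs();print(o['moment'],o['qvel'].round(2))
t=snapshot('top');cv2.imwrite('pics/z1.png',t['image'])"
```

```text
clock: 22.45
tool_pos: [0.6288, -0.1889, 0.1929]
orientation: [-180.0, -0.0, -83.9]
force: [-3.7, 1.5, 7.1]
opening: 0.052
[-3.29  1.61  6.86] [0.49 0.54 0.62] [ 0.6288 -0.1889  0.1928  0.0517] [-1.7997e+02 -2.0000e-02 -8.3950e+01] 23.25
[-3.36  1.57  6.71] [0.48 0.41 0.27] [ 0.6288 -0.1888  0.1928  0.0516] [-1.7997e+02 -2.0000e-02 -8.3940e+01] 24.05
[ 0.63127672  1.33151909 -0.01481237] [ 0.02  0.09 -0.06  0.1   0.03  0.08]
```

View pics/z1.png

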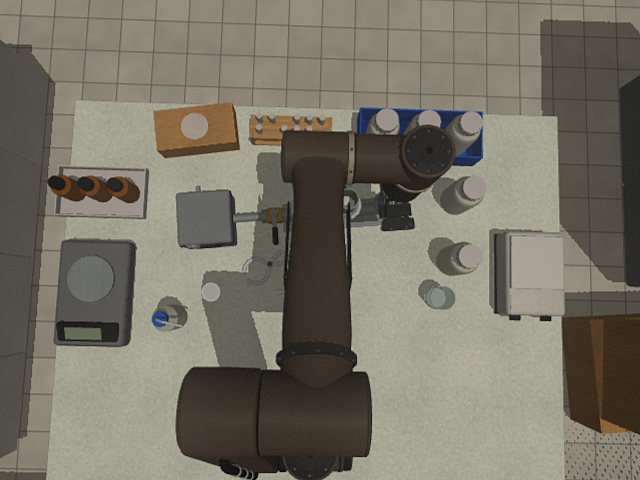

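```bash
python3 -c "
from plant import ctrl
print(ctrl.close_job(), ctrl.get_obs()['force'])"
```

```text
the job is handed in; nothing more can be done
the job is handed in; nothing more can be done
```

I shut the valve, then set the funnel on the empty place's ring (the manifold's −y end) and handed the job in still holding it there, at 24 s of the 64 s allowed.

- **Valve:** I turned the lever until it met its stop, where the push force rose to about 15 N. The top picture then showed it square across the pipe.
- **Press force:** the ring force is about 9.7 N, from the change in wrist force before and after contact. The ring has yielded about 5 mm, which agrees. Both held steady over the last 1.6 s.
- **Grip and upright:** the fingers are closed on the funnel wall at 51.6 mm and the tool is upright to within 0.1°. I did not measure the funnel's own tilt separately.
- **Bystanders:** nothing I could see in the last pictures had moved. The arm hid the forceps in the last top view; they were in place in the scene picture shortly before.

Two checks did not fully agree:
- **Centring:** the pictures taken before and during the approach put the funnel within about 1 mm of the ring's centre. One estimate after contact suggested up to about 2.3 mm. Both are inside the 5 mm limit. The two cameras differ by 3–5 mm in absolute position, so I relied on relative measurements.
- **Sideways force:** a steady 3.7 N or so appeared once the funnel touched the ring. I did not find its cause and left it, since nothing was moving.

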